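# Screw the proud lid home on the balm jar

## Robot

A 6-joint arm with a two-finger parallel gripper is mounted at the origin on the work surface. World frame = base frame: x ahead of the robot, y to its left, z up, the work surface at z = 0. Lengths are in m, angles in degrees, forces in N, time in s.
With the tool pointing down it reaches from about 0.4 to 0.825 m from the base axis. Payload 7 kg.
Tool frame: the origin (TCP) lies at the very end of the fingers, on their centre line; the grasp point (between the pads) lies 19 mm behind it (ctrl.grip_point_offset is the distance from the TCP to the grasp point, in m); x points along the fingers, z is the direction in which the jaws open and shut, and the axes are right-handed (so a half turn about x gives the same grasp; the last joint's range is limited). The gripper opens to 88 mm and grips with 3 to 60 N. Pads are 19 mm wide; open, the fingers measure 130 mm over their backs; the gripper's body (78 mm by 193 mm) begins 47 mm behind the grasp point.
Start: joints at [-47.951, 20.546, 0.682, 0, -70.136, -16.507], TCP at [0.291, -0.609, 0.227] pointing down, gripper open.
Joint ranges: [-176.03, 176.03], [-82.01, 121.73], [-58.28, 71.71], [-173.87, 95.51], [-174.79, -0.11], [-173.66, 173.66]. Speed limits (degrees/s): [136.94, 136.94, 172.46, 180, 180, 180].

## Interface

Orientations are given as [roll, pitch, yaw] about the fixed x, y, z axes, in that order (R = Rz(yaw) Ry(pitch) Rx(roll)).
In Python, from plant import get_obs, snapshot, calibration, close_job, ctrl gives the robot as it stands.
- The arm moves only by the tool move_arm, never from a script. Its argument "commands" is a list that holds one entry, the list of rows, each a list of 4 numbers: the shift along the tool's x, y, z in cm, then the turn about the tool's x in rad. In form: [[[dx, dy, dz, spin], ...]]. A call has 1 to 8 rows; each row shifts and turns the commanded pose from where the row before left it, along the tool's axes as they then stand; what a row does not reach is not made up. A row lasts 1/10 s, in which the tool goes at most 50 mm and 8.59 degrees, less where a joint would pass 70% of its speed; a pose out of reach is approached as far as the arm can. A call with a gripper value outside its range is refused whole. "jaw" is the finger opening in cm, from 0 to 8.76, set as the call begins (left out, the last holds). The fingers move at their own pace and stop on an object; the grip force is fixed at half the most. Time passes only in rows, so rows that do not move let the fingers close. It gives the time, the measured TCP pose, the force and the opening at its end, in the units of the state.
- get_obs(): the state, without advancing time (a new reading comes with each control period).
- snapshot(name): name is "scene" or "top"; returns (picture, depth): 480x640x3 uint8, red, green, blue; 480x640 float32, m along the optical axis (not along the pixel's ray), 0 where there is no reading.
- calibration(name): a dict with "mtx" (3x3 intrinsics, pixels), "T" (4x4, takes a point from camera to world coordinates). Camera axes: x right, y up, looking along -z (the intrinsics and any distortion apply to the point x, -y, -z); pixel columns grow to the right and rows downward; lengths in m; the calibration is good to about 2 mm. A picture is of the moment at which its call begins. calibration takes no time and is no camera call.
- close_job(): hands the job in, once; it reports no verdict.
The state is a dict: "clock": time; "joint_pos": joint angles; "qvel": joint speeds; "tau": joint torques, N m; "tool_pos": TCP position; "orientation": TCP orientation; "force": force on the tool from outside, world axes, zero at the start; "moment": the same for the moment, N m; "opening": finger opening in m.
Only numpy, scipy, OpenCV 4.12 (cv2) and the standard library are available. Lean on these libraries where they do the work, as an engineer would, in place of code of your own. Each camera call takes 0.05 s, during which the arm holds its last target. There are 200 camera calls.

## Task

The lid of the balm jar that stands in the square wooden block has only been laid on top of its thread. Turn that lid back (anticlockwise from above) until it can drop down onto the neck, then screw it forward (clockwise) until it stops, and let it go sitting fully down and level. Leave the other two jars where they stand.

Things in the scene. Friction and masses are not known exactly. Their poses are not given: they have to be found in the camera images.
- lid_c (a point): Centre of the loose aluminium lid: 60 mm across, 23 mm tall, fluted, black dot on top towards its +x; z up. Its 4 inner lugs start on top of the thread ridges, this point 81 mm above the bench; with the lugs over the gaps it can sink to 71.5 mm, onto the neck's rim. Gripped, it sinks only if the hand lowers it; a 5 N push is enough, but it binds if twisted against a stop. 18 N of grip turns it.
- jar: Amber jar, 54 mm across, fixed in a 90x90x24 mm wooden block. Origin: on its axis at bench level; z up, +x to a brass pin in the block. Lid shares its axis. Lid yaw minus jar yaw (anticlockwise +, thread repeats every 90 deg): start 3-17, lugs on ridges; 29-61 lid can drop; 64 stop; then clockwise to 0 = home, a stop (dot in line with pin). Forward without dropping jams, 9.5 mm too high.
- tall_jar: A closed loose amber jar with a narrow lid: 54 mm in diameter, 108 mm tall, lid 38 mm across; origin at the centre of its underside. Not to be disturbed.
- squat_jar: A closed loose low amber jar with a lid like the task's one: 60 mm in diameter, 50 mm tall; origin at the centre of its underside. Not to be disturbed.
Not all that is in view belongs to the job. What is shaped like the part that bears lid_c but orange or purple is not meant.

How it is judged (in metres and radians):
On the way:
1. the lid, turned back, has dropped onto the neck with its lugs between the thread ridges (z of lid_c in the frame of jar below 0.0755 m and horizontal distance between lid_c and jar below 0.005 m and angle between the x axis of lid_c and the x axis of jar, either way round above 0.38 rad and angle between the x axis of lid_c and the y axis of jar, either way round above 0.38 rad), for 0.05 s.
At the end, for the whole second after the job is handed in: The lid is at rest on the neck of the jar in the block, down on its rim (within 2 mm), level (within 5 degrees), centred, and screwed forward to within 11 degrees of its stop (z of lid_c in the frame of jar between 0.069 and 0.0738 m and horizontal distance between lid_c and jar below 0.005 m and angle between lid_c's own z axis and vertical below 0.09 rad and (angle between the x axis of lid_c and the x axis of jar, either way round below 0.2 rad or angle between the x axis of lid_c and the y axis of jar, either way round below 0.2 rad) and linear speed of lid below 0.02 m/s); the robot touches nothing.
It fails at once if one of the other two jars has been moved more than 25 mm (distance of any of tall_jar, squat_jar from where it was at the start of the episode above 0.025 m).
It also fails if it takes over 35 s, if anything falls off the work surface, if the arm or the gripper's body presses on something with over 40 N, if the wrist force passes 120 N, or if a joint passes its speed limit or range.

## Working session

There is one attempt and no reset: what is moved stays moved. The work goes in short steps, Python scripts to look and compute and a tool call to move; the robot and the scene stay as the last step left them, time stands still between calls to the robot, and variables do not carry over. Pictures are saved under pics/ and viewed, about 8 in all and at most 12, crops included, and the job is handed in when it is done.

Besides the shell and the picture viewer there is one more tool, called after ">>>" by a JSON object that holds its "fn" and its "kwargs". move_arm: Moves the arm, as the interface text tells. Its arguments: {"type":"object","properties":{"commands":{"type":"array"},"jaw":{"type":"number"}},"required":["commands"]}

```bash
mkdir -p pics; python3 - <<'E'
from plant import *
import cv2,numpy as np
for n in("scene","top"):
    p,d=snapshot(n); cv2.imwrite(f"pics/{n}0.png",p[:,:,::-1]); np.save(f"{n}.npy",d)
    c=calibration(n); print(n,np.round(c["mtx"],1).tolist(),np.round(c["T"],3).tolist(),[k for k in c])
print(get_obs())
E
```

```text
scene [[554.5, 0.0, 324.6], [0.0, 554.5, 242.0], [0.0, 0.0, 1.0]] [[-0.82, -0.48, 0.312, 0.797], [0.573, -0.689, 0.443, 0.397], [0.002, 0.542, 0.84, 0.772], [0.0, 0.0, 0.0, 1.0]] ['mtx', 'T']
top [[589.0, 0.0, 329.4], [0.0, 589.0, 236.1], [0.0, 0.0, 1.0]] [[0.007, 0.997, -0.073, 0.473], [-1.0, 0.008, 0.013, 0.021], [0.014, 0.073, 0.997, 0.961], [0.0, 0.0, 0.0, 1.0]] ['mtx', 'T']
{'clock': 0.1, 'joint_pos': array([-4.79503860e+01,  2.05864380e+01,  6.38397402e-01, -1.73408768e-02,
       -7.01335340e+01, -1.65046807e+01]), 'qvel': array([-0.00849189, -0.11386095,  0.12711157,  0.09283936,  0.05332069,
        0.06083198]), 'tau': array([-2.49809134e-03, -5.84161270e+01,  2.93755549e+01,  7.01563999e+00,
        1.02069491e-02, -6.63121159e-05]), 'tool_pos': array([ 0.29084001, -0.60865324,  0.22572293]), 'orientation': array([  5.20461928,  89.91681192, 120.74364807]), 'force': array([-0.83570808,  0.09551243, -0.01584677]), 'moment': array([0.01088811, 0.02966629, 0.00316376]), 'opening': 0.08771045244125517}
```

View pics/top0.png

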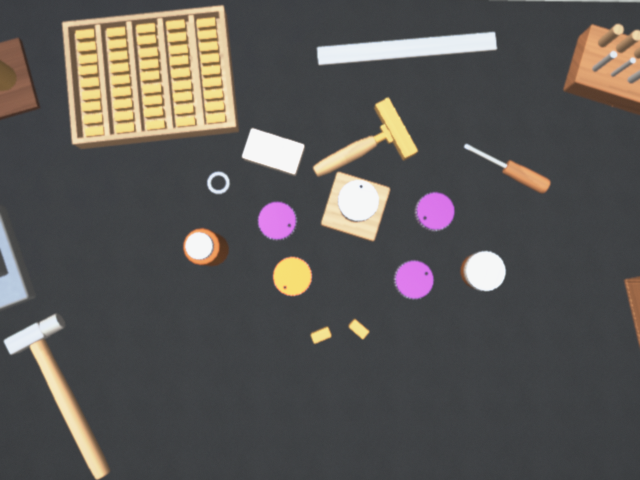

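View pics/scene0.png

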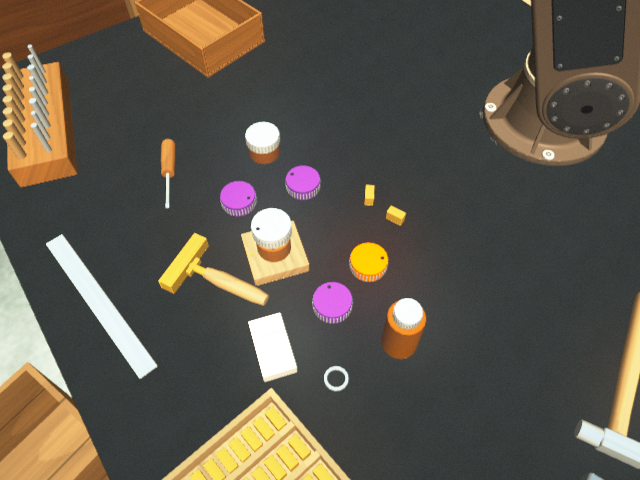

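Top view: the white lid at (358,200) sits on the square block, with its dot near (361,187). The squat jar (485,271) has a white lid but no block, the tall jar is at (202,246), and the purple and orange lids are decoys. So the lid on the block is the one meant. I'll confirm it in a crop and measure.

```bash
cat > h.py <<'E'
import cv2,numpy as np
from plant import *
def ray(n,u,v,z):
    c=calibration(n);K=c["mtx"];T=np.array(c["T"])
    d=T[:3,:3]@np.array([(u-K[0][2])/K[0][0],-(v-K[1][2])/K[1][1],-1])
    o=T[:3,3]; return o+d*(z-o[2])/d[2]
def px(n,P):
    c=calibration(n);K=np.array(c["mtx"]);T=np.array(c["T"])
    q=T[:3,:3].T@(np.array(P)-T[:3,3]); q=K@np.array([q[0],-q[1],-q[2]]); return q[:2]/q[2]
def height(n,u,v,d):
    c=calibration(n);K=c["mtx"];T=np.array(c["T"])
    return T[:3,:3]@(d*np.array([(u-K[0][2])/K[0][0],-(v-K[1][2])/K[1][1],-1]))+T[:3,3]
E
python3 - <<'E'
from h import *
im={};
for n,roi in(("top",(325,165,70,75)),("scene",(235,195,80,95))):
    p=cv2.imread(f"pics/{n}0.png");d=np.load(n+".npy");x,y,w,h=roi
    hsv=cv2.cvtColor(p,cv2.COLOR_BGR2HSV)
    m=((hsv[...,1]<40)&(hsv[...,2]>150)).astype(np.uint8);k=np.zeros_like(m);k[y:y+h,x:x+w]=m[y:y+h,x:x+w]
    cs=cv2.findContours(k,0,1)[0];c=max(cs,key=cv2.contourArea);print(n,cv2.minEnclosingCircle(c),cv2.fitEllipse(c))
    mm=cv2.erode(k,np.ones((5,5)));ys,xs=np.nonzero(mm)
    P=np.array([height(n,a,b,d[b,a]) for a,b in zip(xs,ys)]);print(np.percentile(P[:,2],[10,50,90]),P.mean(0))
    q=p[y-5:y+h+5,x-5:x+w+5];im[n]=cv2.resize(q,(400,int(400*q.shape[0]/q.shape[1])),interpolation=cv2.INTER_CUBIC)
H=max(i.shape[0] for i in im.values())
cv2.imwrite("pics/crop1.png",np.hstack([cv2.copyMakeBorder(i,0,H-i.shape[0],0,0,0) for i in im.values()]))
E
```

```text
top ((358.02764892578125, 200.1035614013672), 21.200843811035156) ((357.964599609375, 200.11117553710938), (40.767276763916016, 41.024559020996094), 154.95974731445312)
[0.08940826 0.09135658 0.09335821] [ 0.58960922 -0.03212539  0.09646334]
scene ((270.95947265625, 227.0), 20.841873168945312) ((271.0283508300781, 227.01873779296875), (38.99802780151367, 40.37131118774414), 87.03679656982422)
[0.09019607 0.09218226 0.09382415] [ 0.59428412 -0.02828088  0.09497073]
```

View pics/crop1.png

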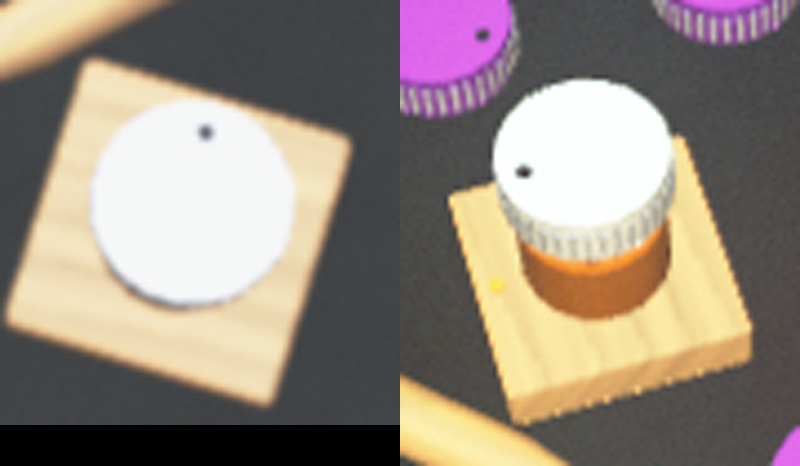

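The crop confirms a white fluted lid on an amber jar in the wooden block. The dot is at top (361,186.4), the brass pin at scene (252,254.4), and the lid's top face is at about 0.092 m, as it should be.

```bash
python3 - <<'E'
from h import *
z=.0925
a=ray("top",357.97,200.1,z);b=ray("scene",271.0,227.0,z);print("lid",a,b)
# scene: use top-face ellipse centre estimated from crop
b=ray("scene",230+583/4.444,190+157/4.444,z);print("scene top-face c",b)
dt=ray("top",361,186.4,z);ds=ray("scene",257.7,228.7,z);print("dot",dt,ds)
for d,c in((dt,a),(ds,b)): print("lid yaw",np.degrees(np.arctan2(*(d-c)[1::-1])),np.linalg.norm(d-c))
C=[ray("top",320+u/5,160+v/5,.024) for u,v in((92,58),(352,138),(270,407),(6,322))]
m=np.mean(C,0);print("block c",m,[np.linalg.norm(C[i]-C[i-1]) for i in range(4)])
for i in range(4): e=C[(i+1)%4]-C[i];print("edge",np.degrees(np.arctan2(e[1],e[0])))
p=ray("scene",252,254.4,.024);print("pin",p,np.degrees(np.arctan2(*(p-m)[1::-1])))
for n,u,v,zz in(("tall",199.5,245.5,.108),("squat",485,270.5,.05)):print(n,ray("top",u,v,zz))
o=get_obs();from scipy.spatial.transform import Rotation as R
print(R.from_euler("xyz",o["orientation"],degrees=True).as_matrix().round(3))
E
```

```text
lid [ 0.59074205 -0.03246678  0.0925    ] [ 0.59511211 -0.0288189   0.0925    ]
scene top-face c [0.48346896 0.04530905 0.0925    ]
dot [ 0.61132499 -0.03691862  0.0925    ] [ 0.61288441 -0.03748686  0.0925    ]
lid yaw -12.204412002615275 0.021058872327006352
lid yaw -32.60982796296471 0.15363437133022964
block c [ 0.59025758 -0.03361583  0.024     ] [np.float64(0.08965840380721077), np.float64(0.08745350909702973), np.float64(0.09073471773813524), np.float64(0.08853221343338132)]
edge -106.76440126251825
edge 163.15330407696888
edge 72.5338609156953
edge -17.532804471652444
pin [ 0.62721504 -0.04430864  0.024     ] -16.136611451225768
tall [0.52056618 0.19759737 0.108     ]
squat [ 0.48829077 -0.23246399  0.05      ]
[[-0.001 -0.902 -0.431]
 [ 0.001 -0.431  0.902]
 [-1.     0.     0.001]]
```

Lid is at about (0.591, -0.032), lid yaw -12 and jar yaw -17, so the offset is +5°, inside the stated 3–17. In tool axes the move is dy = -52 cm and dz = +39 cm, and negative spin is anticlockwise.

>>> {"fn": "move_arm", "kwargs": {"commands": [[[0,-3.7,2.8,0],[0,-3.7,2.8,0],[0,-3.7,2.8,0],[0,-3.7,2.8,0],[0,-3.7,2.8,0],[0,-3.7,2.8,0],[0,-3.7,2.8,0],[0,-3.7,2.8,0]]], "jaw": 8.7}}

```text
clock: 0.9
tool_pos: [0.4618, -0.2774, 0.2264]
orientation: [14.0, 90.0, 129.6]
force: [0.7, 0.1, 0.5]
opening: 0.0869
```

>>> {"fn": "move_arm", "kwargs": {"commands": [[[0,-3.7,2.8,0],[0,-3.7,2.8,0],[0,-3.7,2.8,0],[0,-3.7,2.8,0],[0,-3.7,2.8,0],[0,-3.7,2.8,0],[0,0,0,0],[0,0,0,0]]]}}

```text
clock: 1.7
tool_pos: [0.5893, -0.0309, 0.2257]
orientation: [72.8, 89.9, -171.6]
force: [-0.5, -0.6, -0.7]
opening: 0.0867
```

>>> {"fn": "move_arm", "kwargs": {"commands": [[[4,0,0,0],[4,0,0,0],[3.2,-0.1,-0.1,0],[0,0,0,0]]]}}

```text
clock: 2.1
tool_pos: [0.587, -0.0341, 0.1103]
orientation: [72.7, 89.5, -171.9]
force: [-0.8, 0.1, -1.4]
opening: 0.0871
```

```bash
python3 - <<'E'
from h import *
print("scene lid",ray("scene",271.2,225.3,.0925))
ims=[]
for n in("top","scene"):
    p,d=snapshot(n);p=p[:,:,::-1].copy();u,v=px(n,[.591,-.032,.0925]).astype(int)
    ims.append(cv2.resize(p[v-60:v+60,u-60:u+60],(400,400),interpolation=2));print(n,u,v)
cv2.imwrite("pics/c2.png",np.hstack(ims));print(get_obs()["tool_pos"])
E
```

```text
scene lid [ 0.59324589 -0.03125032  0.0925    ]
top 357 199
scene 272 224
[ 0.59059633 -0.03352142  0.1151598 ]
```

View pics/c2.png

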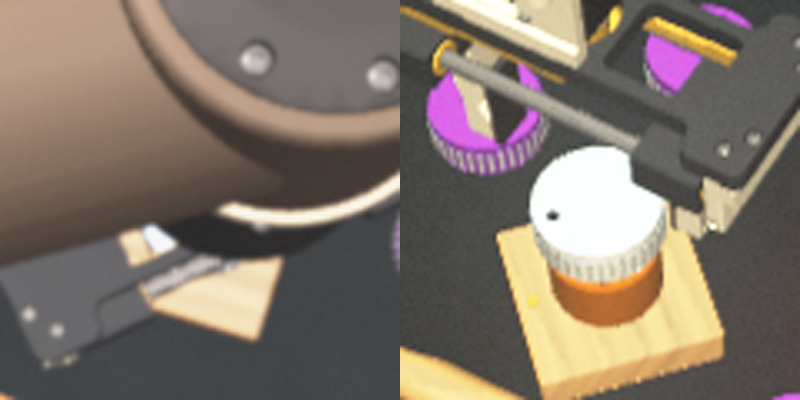

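The jaws straddle the lid from the upper left (485,140) to the right (700,215) of the crop. I'll descend with a small correction.

>>> {"fn": "move_arm", "kwargs": {"commands": [[[2.5,-0.1,0.1,0],[1.7,-0.1,0,0],[1,0,0,0],[0,0,0,0],[0,0,0,0]]]}}

```text
clock: 2.7
tool_pos: [0.593, -0.0308, 0.0641]
orientation: [-112.0, 89.9, 3.5]
force: [1.0, -0.1, -0.2]
opening: 0.0872
```

>>> {"fn": "move_arm", "kwargs": {"commands": [[[0,0,0,0],[0,0,0,0],[0,0,0,0],[0,0,0,0],[0,0,0,0],[0,0,0,0]]], "jaw": 5.5}}

```text
clock: 3.3
tool_pos: [0.5925, -0.0309, 0.063]
orientation: [-136.5, 90.0, -21.0]
force: [0.2, -1.8, 3.5]
opening: 0.0593
```

Gripped at 59.3 mm with low side forces. Turning back by about 40°.

>>> {"fn": "move_arm", "kwargs": {"commands": [[[0,0,0,-0.1],[0,0,0,-0.1],[0,0,0,-0.1],[0,0,0,-0.1],[0,0,0,-0.1],[0,0,0,-0.1],[0,0,0,-0.1],[0,0,0,0]]]}}

```text
clock: 4.1
tool_pos: [0.5917, -0.0305, 0.0622]
orientation: [13.8, 90.0, 169.5]
force: [0.5, -0.1, 0.0]
opening: 0.0599
```

```bash
python3 - <<'E'
from h import *
p,d=snapshot("scene");p=p[:,:,::-1].copy()
cv2.imwrite("pics/c3.png",cv2.resize(p[165:285,210:330],(600,600),interpolation=2));o=get_obs();print({k:o[k] for k in("tool_pos","orientation","force","moment","opening","joint_pos")})
E
```

```text
{'tool_pos': array([ 0.59174162, -0.03056102,  0.06222641]), 'orientation': array([ 13.95767623,  89.95757207, 169.47747929]), 'force': array([-0.42018759,  0.17491828, -0.03375757]), 'moment': array([ 0.00799028,  0.07482506, -0.00379228]), 'opening': 0.05960560411526483, 'joint_pos': array([ 1.59174192e+01,  2.17497544e+01, -2.14309613e+01, -2.58909984e-02,
       -4.68572773e+01, -4.03799052e+01])}
```

View pics/c3.png

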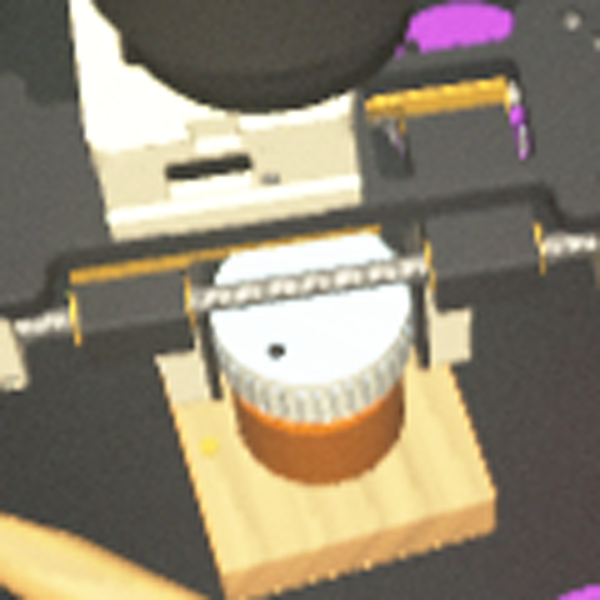

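The lid turned with the hand: its dot has moved to crop (277,350). Gripper yaw went from 115.5 to 155.5, so the offset should be about 45°. Lowering now.

>>> {"fn": "move_arm", "kwargs": {"commands": [[[0.2,0,0,0],[0.2,0,0,0],[0.2,0,0,0],[0.2,0,0,0],[0.1,0,0,0],[0,0,0,0],[0,0,0,0]]]}}

```text
clock: 4.85
tool_pos: [0.5921, -0.0307, 0.0535]
orientation: [-111.6, 90.0, 44.0]
force: [0.1, 0.3, -0.5]
opening: 0.0598
```

```bash
python3 - <<'E'
from h import *
z=.0925
c=ray("scene",210+313/5,165+310/5,z);d=ray("scene",265.4,235,z);print(c,d,np.degrees(np.arctan2(*(d-c)[1::-1])),np.linalg.norm(c-d))
o=get_obs();print({k:o[k] for k in("tool_pos","force","moment","opening")})
E
```

```text
[ 0.59316441 -0.02746165  0.0925    ] [ 0.60941204 -0.02142222  0.0925    ] 20.390693345282653 0.017333787739439745
{'tool_pos': array([ 0.59208827, -0.0306665 ,  0.05353089]), 'force': array([ 0.05732973,  0.30148202, -0.51114817]), 'moment': array([0.06025918, 0.0899466 , 0.01468086]), 'opening': 0.05979602512265588}
```

It went down 9 mm with no force, so the lid has dropped. I'll press the last bit to seat it on the rim.

>>> {"fn": "move_arm", "kwargs": {"commands": [[[0.05,0,0,0],[0.05,0,0,0],[0.05,0,0,0],[0,0,0,0],[0,0,0,0]]]}}

```text
clock: 5.35
tool_pos: [0.5922, -0.0307, 0.0534]
orientation: [-162.3, 90.0, -6.6]
force: [-4.3, 1.0, 11.5]
opening: 0.0599
```

The lid is seated on the rim (11.5 N up). Easing off a little and screwing it forward.

>>> {"fn": "move_arm", "kwargs": {"commands": [[[-0.08,0,0,0],[0,0,0,0.1],[0,0,0,0.1],[0,0,0,0.1],[0,0,0,0.1],[0,0,0,0.1],[0,0,0,0.1],[0,0,0,0]]]}}

```text
clock: 6.15
tool_pos: [0.5929, -0.0308, 0.0535]
orientation: [-125.7, 89.9, -4.5]
force: [0.7, -1.0, 3.9]
opening: 0.0597
```

```bash
python3 - <<'E'
from h import *
p,d=snapshot("scene");p=p[:,:,::-1].copy()
cv2.imwrite("pics/c4.png",cv2.resize(p[165:285,210:330],(600,600),interpolation=2));o=get_obs();print({k:o[k] for k in("tool_pos","orientation","force","moment","opening")})
E
```

```text
{'tool_pos': array([ 0.59286985, -0.0308273 ,  0.05347537]), 'orientation': array([-126.11239718,   89.91321231,   -4.71210237]), 'force': array([ 0.57295651, -1.13711295,  5.24779182]), 'moment': array([-0.55094478, -0.13394508, -0.03176191]), 'opening': 0.06028178077545235}
```

View pics/c4.png

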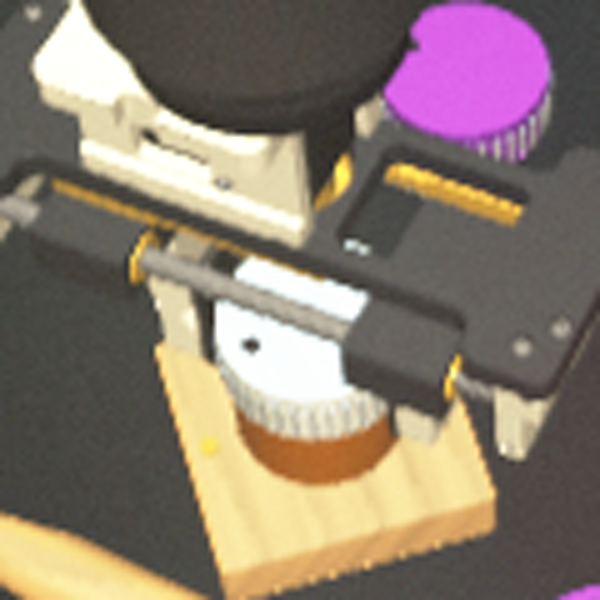

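The lid is lower, with the dot at crop (250,345). About 11° is left, and I'll go in small steps watching for the stop.

>>> {"fn": "move_arm", "kwargs": {"commands": [[[0,0,0,0.05],[0,0,0,0.05],[0,0,0,0.05],[0,0,0,0]]]}}

```text
clock: 6.6
tool_pos: [0.593, -0.0311, 0.0535]
orientation: [-127.4, 89.9, -14.6]
force: [2.6, -4.3, 5.6]
opening: 0.0599
```

```bash
python3 -c "
from h import *
o=get_obs();print({k:o[k] for k in('tool_pos','orientation','force','moment','opening')})"
```

```text
{'tool_pos': array([ 0.59301731, -0.03105726,  0.05346315]), 'orientation': array([-127.44326427,   89.90117929,  -14.63805321]), 'force': array([ 2.59865119, -4.34594206,  5.56840512]), 'moment': array([-1.52431707, -0.76795846, -0.08522026]), 'opening': 0.05991710493105113}
```

>>> {"fn": "move_arm", "kwargs": {"commands": [[[0,0,0,0.04],[0,0,0,0.04],[0,0,0,0]]]}}

```text
clock: 6.9
tool_pos: [0.5934, -0.0318, 0.0535]
orientation: [-144.7, 89.9, -36.4]
force: [4.7, -8.3, 2.1]
opening: 0.0597
```

```bash
python3 -c "
from h import *
o=get_obs();print({k:o[k] for k in('tool_pos','orientation','force','moment','opening')})"
```

```text
{'tool_pos': array([ 0.59338492, -0.0317544 ,  0.05351437]), 'orientation': array([-144.70035658,   89.85382661,  -36.37872281]), 'force': array([ 4.74172149, -8.34943637,  2.14995278]), 'moment': array([-3.23456535, -1.56209397,  0.53257707]), 'opening': 0.059730769153975696}
```

The moment about z changed from about 0 to +0.53 N m, and the gripper yaw (108.3) matches home to within 2–3°, so this is the stop. Relax, release, retreat.

>>> {"fn": "move_arm", "kwargs": {"commands": [[[0,0,0,-0.03],[0,0,0,0]]]}}

```text
clock: 7.1
tool_pos: [0.5932, -0.0315, 0.0535]
orientation: [-137.0, 89.9, -26.8]
force: [3.7, -7.3, 4.0]
opening: 0.0597
```

>>> {"fn": "move_arm", "kwargs": {"commands": [[[0,0,0,0],[0,0,0,0],[0,0,0,0],[0,0,0,0],[0,0,0,0],[0,0,0,0]]], "jaw": 8.7}}

```text
clock: 7.7
tool_pos: [0.5919, -0.0306, 0.0527]
orientation: [67.9, 90.0, 177.8]
force: [-0.4, -0.1, -0.1]
opening: 0.087
```

>>> {"fn": "move_arm", "kwargs": {"commands": [[[-2,0,0,0],[-3,0,0,0],[-4,0,0,0],[-4,0,0,0],[-4,0,0,0],[-1,0,0,0],[0,0,0,0]]]}}

```text
clock: 8.4
tool_pos: [0.593, -0.0305, 0.2351]
orientation: [-95.7, 89.8, 14.1]
force: [-0.0, -0.6, -1.1]
opening: 0.0872
```

>>> {"fn": "move_arm", "kwargs": {"commands": [[[0,3.5,-2.8,0],[0,3.5,-2.8,0],[0,3.5,-2.8,0],[0,3.5,-2.8,0],[0,3.5,-2.8,0],[0,3.5,-2.8,0],[0,0,0,0]]]}}

```text
clock: 9.1
tool_pos: [0.4479, -0.2627, 0.2311]
orientation: [56.5, 89.8, 166.1]
force: [0.4, -0.1, 0.5]
opening: 0.0868
```

```bash
python3 - <<'E'
from h import *
ims=[]
for n in("top","scene"):
    p,d=snapshot(n);p=p[:,:,::-1].copy();u,v=px(n,[.591,-.032,.083]).astype(int)
    ims.append(cv2.resize(p[v-50:v+50,u-50:u+50],(400,400),interpolation=2));print(n,u,v)
    cv2.imwrite(f"pics/{n}5.png",p)
    hsv=cv2.cvtColor(p,cv2.COLOR_BGR2HSV)
    def blob(x,y,r):
        k=np.zeros((480,640),np.uint8);m=((hsv[...,1]<40)&(hsv[...,2]>150));k[y-r:y+r,x-r:x+r]=m[y-r:y+r,x-r:x+r]
        return k
    if n=="top":
        for a in((202,246),(485,271)):
            for f in(p,cv2.imread("pics/top0.png")):
                hsv=cv2.cvtColor(f,cv2.COLOR_BGR2HSV);ys,xs=np.nonzero(blob(*a,28));print("jar",xs.mean().round(2),ys.mean().round(2))
        hsv=cv2.cvtColor(p,cv2.COLOR_BGR2HSV)
    k=blob(u,v,28);c=max(cv2.findContours(k,0,1)[0],key=cv2.contourArea);print(cv2.fitEllipse(c))
    k=cv2.erode(k,np.ones((5,5)));ys,xs=np.nonzero(k);P=np.array([height(n,a,b,d[b,a]) for a,b in zip(xs,ys) if d[b,a]>0]);P=P[abs(P[:,2]-.085)<.012]
    A=np.linalg.lstsq(np.c_[P[:,:2],np.ones(len(P))],P[:,2],rcond=None)[0];print("z",np.median(P[:,2]),"slope",A[:2])
cv2.imwrite("pics/c5.png",np.hstack(ims));print(get_obs()["tool_pos"],get_obs()["force"])
E
```

```text
top 357 200
jar 199.0 245.54
jar 199.0 245.54
jar nan nan
jar 484.94 270.57
((354.82568359375, 200.6842498779297), (35.93330001831055, 41.767879486083984), 16.02443504333496)
z 0.08193606212194171 slope [-0.00200755  0.00679495]
scene 272 227
((272.5221252441406, 231.14828491210938), (38.87545394897461, 40.247901916503906), 115.71549224853516)
z 0.08276346022840869 slope [-0.01530978 -0.01728452]
[ 0.45015571 -0.26053197  0.23136851] [0.23065853 0.06658983 1.09015688]<stdin>:14: RuntimeWarning: Mean of empty slice.
  ret = ret.dtype.type(ret / rcount)
```

View pics/c5.png

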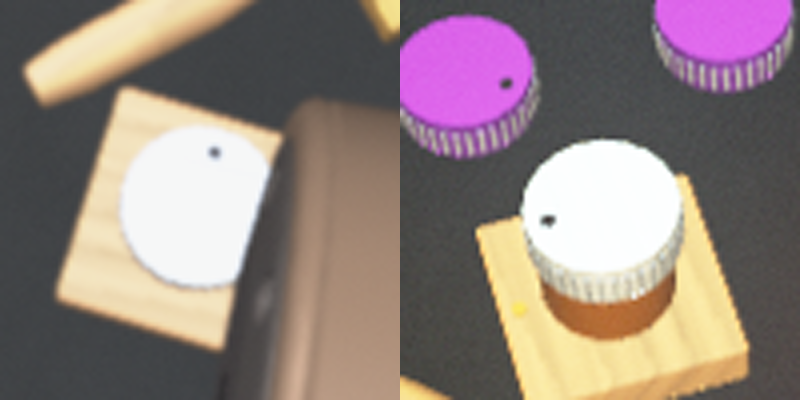

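The lid is down (top face at 0.082, so lid_c is about 0.071) and level. Now I'll measure its final yaw from the dot more carefully.

```bash
python3 - <<'E'
from h import *
def dot(f,x,y,r=5):
    g=cv2.cvtColor(cv2.imread(f),cv2.COLOR_BGR2GRAY)[y-r:y+r+1,x-r:x+r+1].astype(float);w=np.clip(200-g,0,None)
    Y,X=np.mgrid[y-r:y+r+1,x-r:x+r+1];return (w*X).sum()/w.sum(),(w*Y).sum()/w.sum()
def yaw(n,uv,c,z):
    d=ray(n,*uv,z);e=(d-c)[:2];return d.round(4),np.degrees(np.arctan2(e[1],e[0])).round(1),np.linalg.norm(e).round(4)
def pts(n,f,x,y,z):   # rim of the top face via white mask, edge points not on the fluted lower side
    h=cv2.cvtColor(cv2.imread(f),cv2.COLOR_BGR2HSV);m=np.zeros((480,640),np.uint8);r=27
    m[y-r:y+r,x-r:x+r]=((h[...,1]<40)&(h[...,2]>150))[y-r:y+r,x-r:x+r]
    c=max(cv2.findContours(m,0,1)[0],key=cv2.contourArea)[:,0]
    P=np.array([ray(n,u,v,z)[:2] for u,v in c])
    from scipy.optimize import least_squares
    s=least_squares(lambda q:np.hypot(*(P-q).T)-.03,P.mean(0),loss="soft_l1",f_scale=.0005).x;return np.r_[s,z]
for n,f,lid,dt,z in(("top","pics/top0.png",(358,200),(361,186),.0925),("top","pics/top5.png",(355,200),(360,188),.083),
                    ("scene","pics/scene0.png",(271,227),(258,229),.0925),("scene","pics/scene5.png",(272,231),(259,232),.083)):
    c=pts(n,f,*lid,z);uv=dot(f,*dt,3);print(f,c.round(4),np.round(uv,2),yaw(n,uv,c,z))
E
```

```text
pics/top0.png [ 0.5908 -0.0325  0.0925] [360.65 186.02] (array([ 0.6119, -0.0364,  0.0925]), np.float64(-10.6), np.float64(0.0214))
pics/top5.png [ 0.5908 -0.0299  0.083 ] [360.21 187.59] (array([ 0.611 , -0.0364,  0.083 ]), np.float64(-17.7), np.float64(0.0213))
pics/scene0.png [ 0.5954 -0.0278  0.0925] [257.34 228.33] (array([ 0.613 , -0.0384,  0.0925]), np.float64(-30.9), np.float64(0.0205))
pics/scene5.png [ 0.5943 -0.0278  0.083 ] [258.6  231.62] (array([ 0.6119, -0.0383,  0.083 ]), np.float64(-30.6), np.float64(0.0205))
```

The arm partly hides the lid in the top view and biases the centre. I'll move further away and repeat it unobstructed.

>>> {"fn": "move_arm", "kwargs": {"commands": [[[0,3.7,-2.8,0],[0,3.7,-2.8,0],[0,3.7,-2.8,0],[0,3.7,-2.8,0],[0,3.7,-2.8,0],[0,3.7,-2.8,0],[0,3.7,-2.8,0],[0,0,0,0]]]}}

```text
clock: 10.0
tool_pos: [0.2723, -0.5346, 0.2308]
orientation: [35.5, 89.8, 145.1]
force: [0.2, 0.8, -0.3]
opening: 0.0873
```

```bash
python3 - <<'E'
from h import *
p,_=snapshot("top");cv2.imwrite("pics/top6.png",p[:,:,::-1])
def m_(f,x,y,r=28):
    h=cv2.cvtColor(cv2.imread(f),cv2.COLOR_BGR2HSV);m=np.zeros((480,640),np.uint8)
    m[y-r:y+r,x-r:x+r]=((h[...,1]<40)&(h[...,2]>150))[y-r:y+r,x-r:x+r];return max(cv2.findContours(m,0,1)[0],key=cv2.contourArea)
for f,z in(("pics/top0.png",.0925),("pics/top6.png",.083)):
    c0=cv2.fitEllipse(m_(f,358,200))[0];c=ray("top",*c0,z)
    g=cv2.cvtColor(cv2.imread(f),cv2.COLOR_BGR2GRAY)[183:192,356:366].astype(float);w=np.clip(190-g,0,None);Y,X=np.mgrid[183:192,356:366]
    uv=(w*X).sum()/w.sum(),(w*Y).sum()/w.sum();e=ray("top",*uv,z)-c
    print(f,c.round(4),np.round(uv,1),"yaw",np.degrees(np.arctan2(e[1],e[0])),np.hypot(*e[:2]),[np.round(cv2.fitEllipse(m_(f,*a))[0],1) for a in((202,246),(485,271))])
E
```

```text
pics/top0.png [ 0.5907 -0.0325  0.0925] [360.6 186. ] yaw -10.492996657210181 0.02151106866426097 [array([199. , 245.5]), array([484.9, 270.6])]
pics/top6.png [ 0.5904 -0.0311  0.083 ] [360.3 187.6] yaw -14.577573842003124 0.02136890436634424 [array([199. , 245.5]), array([484.9, 270.6])]
```

Final lid yaw is about -14.6° against the jar's -17.1°, so it is 2–3° from home and well within 11°. The other jars show no movement in the image.

```bash
python3 -c "
from plant import *
print(close_job(),get_obs()['clock'])"
```

```text
the job is handed in; nothing more can be done
the job is handed in; nothing more can be done
```

The lid on the jar in the block is screwed down to its stop and released. I handed the job in at about 10 s; no verdict is reported.

**What I did:** I turned the lid back about 40°, to an offset of roughly 45°. It then dropped about 9 mm with no resistance until it met the rim at 11.5 N. I screwed it forward until the torque about z rose to +0.5 N m, eased back slightly, released it and moved the arm clear.

**Last checks:**

| Check | Result | Limit |
|---|---|---|
| Lid height | top face at 82–83 mm, so lid_c is about 71 mm | 69–73.8 mm |
| Level | within about 1.5° | 5° |
| Centring (against the block centre) | about 2.5 mm, close to the 2 mm calibration error | 5 mm |
| Yaw from home | about 2.5° (lid -14.6°, jar -17.1°) | 11° |
| Other two jars | same image positions as at the start | 25 mm |

**Checks that disagreed:** Two yaw readings were wrong and I set them aside. The first top-view reading (-17.7°) had the arm covering part of the lid. The scene-view readings (about -31°) came from a lid centre that included the lid's side. The figure in the table comes from an unobstructed top view taken afterwards.

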